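Stow the dough scraper in its dock and turn the lock ring to the mark

TASK

Take the dough scraper out of its draining stand and slide its blade edgewise down into the slot of the wooden dock until it is fully home. Then lock it in: turn the steel lock ring on the dock clockwise until the pointer rib on the ring lines up with the bar-shaped locked mark, and let go. Leave the other things on the counter where they are.

Things in the scene. Friction and masses are not known exactly. Their poses are not given: they have to be found in the camera images.
- scraper: Dough scraper, upright: flat steel blade 100 (x) x 4 (y) x 80 mm (z), wooden handle block on top 104 (x) x 22 (y) x 26 mm (z), from 78 to 104 mm above the blade's lower edge; 0.15 to 0.31 kg. Origin: middle of the lower edge; z up. Alike either way round. A window in the blade, 18 mm wide, 13 to 29 mm up, takes the lock bolt. It starts loose in the stand, leaning up to 0.1 rad.
- stand: Fixed steel draining stand: base plate 130 x 70 x 6 mm, slot 7 mm wide along its x between two upright plates 110 mm long, tops 46 mm above the counter. The scraper's lower edge stands on the base plate, 6 mm above the counter. Origin: centre of the underside.
- dock: Fixed wooden dock 124 (x) x 173 (y, from -95 to +78 mm) x 60 mm high. In its top at y = +50 mm a slot along x: 7 mm wide, 107 mm long, floor 15 mm above the counter, its long sides widening to 16 mm at the mouth. At y = -40 mm stands the lock ring; beside it on the top a round stud (open) and a radial bar 20 x 8 mm (locked). Origin on the underside; z up.
- slot_floor (a point): Centre of the slot's floor, 15 mm above the counter and 45 mm below the dock's top; axes as the dock's. The scraper is home when its origin is here (handle top then 119 mm above the counter).
- ring_axis (a point): Point on the lock ring's upright axis at the ring's mid height, 77 mm above the counter; axes as the dock's. The ring is a knurled steel collar, 58 mm outside diameter, 28 mm high (63 to 91 mm above the counter), around a 41 mm post whose top is at 94 mm; the ring is captive and only turns.
- collar (a joint): Angle of the lock ring, rad, growing clockwise seen from above: 0 = pointer at the open stud, 3.40 = pointer at the locked bar. Starts between 0 and 0.6, can overrun to 3.9; no stop or click at the mark. Steady drag 0.2 N m; it stays where it is left. So long a turn may need two or three grasps.
- pointer (a point): The pointer on the lock ring: a radial rib 8 mm wide, 5.5 mm high on the ring's top face, 25 mm from the axis; this point is the middle of its top, 96.5 mm above the counter. It turns with the ring.
- locked_mark (a point): Middle of the locked mark, a raised radial bar 20 x 8 x 3.5 mm on the dock's top, 45 mm from the ring's axis, at -1.7 rad from the dock's x axis (the open stud is at +1.7 rad).
- bolt_tip (a point): Tip of the hidden lock bolt, 8 x 6 mm, inside the dock 36 mm above the counter. The ring drives it to the dock's +y, 6 mm per rad; from about 1.3 rad on it crosses the slot through the blade's window if the scraper is home. If the blade is not down, or the ring is turned first, bolt and blade block each other.
- tongs: Wooden tongs lying on the counter, about 280 x 50 x 16 mm. To be left alone. Origin: middle of the underside.
- ladle: Stainless ladle lying on the counter, about 340 mm long, bowl 84 mm across and 32 mm high. To be left alone. Origin: on the counter under the handle, 95 mm from the bowl's centre, which lies towards +x.
- bowls: Nested stack of three ceramic pinch bowls, 110 mm across and 83 mm high. To be left alone. Origin: centre of the underside.
- jar: Smoked glass jar with wire latch, 96 mm across, 135 mm high. To be left alone. Origin: centre of the underside.
- mill: Turned wooden pepper mill, 56 mm across, 135 mm high. To be left alone. Origin: centre of the underside.
- oil: Green glass oil bottle, 64 mm across, 200 mm high. To be left alone. Origin: centre of the underside.
- brush: Brush, 220 mm long, lying on the counter. To be left alone. Origin: middle of the underside.
Mind the look-alikes: they are no part of the job. Of the things that look like the dock, the smallest one is meant.

How it is judged:
By the outcome, as a careful person would: the job done as asked, in the order asked, and still so for the second after the job is handed in, with the robot touching nothing.
It also fails if it takes over 66 s, if anything falls off the work surface, if the arm or the gripper's body presses on something with over 40 N, if the wrist force passes 120 N, or if a joint passes its speed limit or range.

ROBOT

A 7-joint arm with a two-finger parallel gripper is mounted at the origin on the work surface. World frame = base frame: x ahead of the robot, y to its left, z up, the work surface at z = 0. Lengths are in m, angles in rad, forces in N, time in s.
With the tool pointing down it reaches from about 0.425 to 0.875 m from the base axis. Payload 4.7 kg.
Tool frame: the origin (TCP) lies between the finger pads; the fingertips stand 25 mm ahead of it and the grasp point (between the pads) lies 6 mm ahead of it (bot.tip_extent is the distance from the TCP to the fingertips, in m); z points along the fingers, y is the line along which they close (so a half turn about z gives the same grasp; the last joint's range is limited). The gripper opens to 85 mm and grips with 20 to 120 N. Pads are 22 mm wide; open, the fingers measure 114 mm over their backs; the gripper's body (76 mm by 85 mm) begins 54 mm behind the grasp point. The pads swing forward as they close: fully open they stand 13 mm farther back than shut.
Start: joints at [-1.149, 0.321, -0.07, 1.45, 0.023, 1.371, -0.057], TCP at [0.258, 0.597, 0.256] pointing down, gripper open.
Joint ranges: [-2.86, 2.86], [-0.3, 2.09], [-1.38, 1.24], [0.06, 2.45], [-1.56, 4.7], [0.09, 2.05], [-2.69, 2.69]. Speed limits (rad/s): [2.57, 2.57, 3.14, 3.14, 3.14, 3.14, 3.14].

INTERFACE

Orientations are given as a unit quaternion [x, y, z, w].
In Python, from rig import bot gives the robot as it stands.
- The arm moves only by the shell command python3 -m crank 'ROWS' [FORCE]. ROWS is JSON, a list of rows, each a list of 7 numbers: the finger opening in mm, from 0 to 85.4, then the shift along the tool's x, y, z in units of 30 mm (1.0 is 30 mm), then the turn, a rotation vector about the tool's x, y, z in units of 5 degrees (1.0 is 5 degrees). In form: [[gripper, x, y, z, ax, ay, az], ...]. A call has 1 to 5 rows; each row shifts and turns the commanded pose from where the row before left it, along the tool's axes as they then stand; what a row does not reach is not made up. A row lasts 1/12 s, in which the tool goes at most 41.7 mm and 7.16 degrees, less where a joint would pass 70% of its speed; a pose out of reach is approached as far as the arm can. A call is refused whole if a number of a shift passes 1 or a number of a turn 1, either way. A call with a gripper value outside its range is refused whole. The fingers move at their own pace and stop on an object; FORCE is the grip in N (left out, the last holds). Time passes only in rows, so rows that do not move let the fingers close. It gives the time, the measured TCP pose, the force, the opening and the grip force at its end, in the units of the state.
- bot.get_state(): the state, without advancing time (a new reading comes with each control period).
- bot.capture(name): name is "scene" or "top"; returns a dict with "img" (420x560x3 uint8, red, green, blue), "range_z" (420x560 float32, m along the optical axis (not along the pixel's ray), 0 where there is no reading), "fx", "fy", "cx", "cy" (pixels), "R" (3x3) and "t" (3): a world point X has camera coordinates R X + t. Camera axes: x right, y down, z forward; pixel columns grow to the right and rows downward; lengths in m; the calibration is good to about 2 mm. A picture is of the moment at which its call begins.
- bot.finish_job(): hands the job in; it is judged then, once.
The state is a dict: "t": time; "joints": joint angles; "qd": joint speeds; "tau": joint torques, N m; "eef_pos": TCP position; "orientation": TCP orientation; "wrist_force": force on the tool from outside, world axes, zero at the start; "wrist_torque": the same for the moment, N m; "gripper_width": opening from 0.0 (shut) to 1.0 (fully open); "grasp_force": force on a finger pad.
Only numpy, scipy, OpenCV 4.12 (cv2) and the standard library are available. Lean on these libraries where they do the work, as an engineer would, in place of code of your own. Each camera call takes 0.05 s, during which the arm holds its last target. There are 200 camera calls.

## Working session

There is one attempt and no reset: what is moved stays moved. The work goes in short steps, Python scripts to look and compute and a shell command to move; the robot and the scene stay as the last step left them, time stands still between calls to the robot, and variables do not carry over. Pictures are saved under pics/ and viewed, at most 13 in all, crops included, and the job is handed in when it is done.

```bash
ls; mkdir -p pics; python3 - <<'E'
from rig import bot
import cv2,numpy as np,pickle
print(bot.get_state())
for n in("scene","top"):
    c=bot.capture(n); pickle.dump(c,open(n+"0.pkl","wb")); cv2.imwrite(f"pics/{n}0.png",c["img"][:,:,::-1])
    print(n,c["fx"],c["cx"],c["cy"],c["R"],c["t"],-c["R"].T@c["t"],(c["range_z"]>0).mean())
E
```

```text
pics
{'t': 0.0, 'joints': array([-1.14890167,  0.32183345, -0.07008071,  1.45170555,  0.02260608,
        1.37079247, -0.05689503]), 'qd': array([ 0.00023708,  0.00059344, -0.00150377,  0.00027925,  0.00023652,
        0.00142497, -0.00124224]), 'tau': array([-5.32927897e-04, -4.93588364e+01, -3.82548105e-01, -3.14319348e+01,
        1.30169454e-02,  1.15984184e-02,  1.35938757e-05]), 'eef_pos': array([0.25762905, 0.59621728, 0.2552013 ]), 'orientation': array([ 2.02470897e-01,  9.79287794e-01, -9.65097493e-04, -1.44953931e-04]), 'wrist_force': array([0.18160614, 0.28395223, 0.12776111]), 'wrist_torque': array([-0.04644864, -0.0337354 , -0.02143562]), 'grasp_force': 0.0, 'gripper_width': 1.0009762815189673}
scene 387.36430405380867 276.3697770676851 211.74179700192803 [[-0.76947121  0.63862502  0.00849308]
 [ 0.4998923   0.61048406 -0.61434265]
 [-0.39751948 -0.46847336 -0.78899364]] [ 0.41035093 -0.18138717  1.33668476] [0.93778551 0.47487481 0.93971676] 0.9959481292517007
top 469.6754460408788 287.19562066493825 201.83049310997856 [[-0.00802483 -0.99996486  0.00242383]
 [-0.99032003  0.00761149 -0.13859399]
 [ 0.13857067 -0.00351256 -0.99034632]] [6.01238730e-04 5.31293142e-01 1.36665129e+00] [3.36777284e-01 1.35773189e-03 1.42709065e+00] 0.9959991496598639
```

View pics/top0.png

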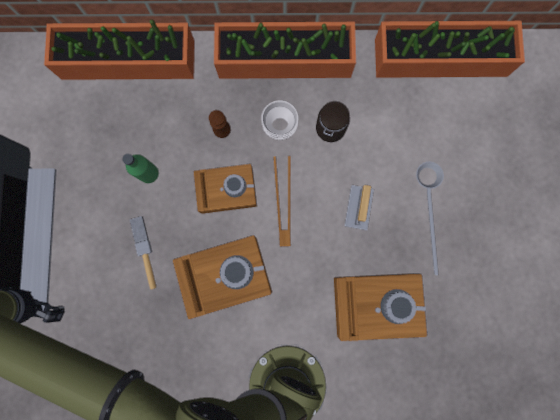

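View pics/scene0.png

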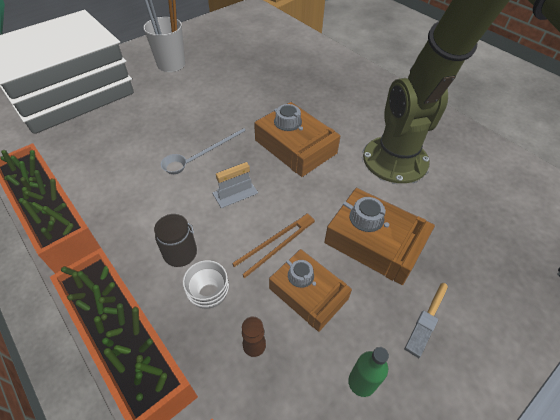

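Top view: the smallest dock is at about (225,188), with its slot on the left at (202,190), its ring at (235,185) and a pointer on the right at about (250,186). The stand with the scraper is at (360,207). The larger docks are at (222,277) and (380,307). The scene view shows the same small dock at (310,288) and the scraper at (234,183).

```bash
cat > h.py <<'E'
import numpy as np,cv2,pickle
def cloud(c):
    h,w=c["range_z"].shape; u,v=np.meshgrid(np.arange(w),np.arange(h)); z=c["range_z"]
    P=np.stack([(u-c["cx"])/c["fx"]*z,(v-c["cy"])/c["fy"]*z,z],-1)
    X=(P-c["t"])@c["R"]; X[z==0]=np.nan; return X
def rect(p):
    r=cv2.minAreaRect(p[:,:2].astype(np.float32)); return np.round(cv2.boxPoints(r),4).tolist(),np.round(r[0],4),np.round(r[1],4),round(r[2],2)
def ray(c,u,v,z):
    d=c["R"].T@np.array([(u-c["cx"])/c["fx"],(v-c["cy"])/c["fy"],1]); o=-c["R"].T@c["t"]; return o+d*(z-o[2])/d[2]
def proj(c,X):
    p=c["R"]@X+c["t"]; return np.array([c["fx"]*p[0]/p[2]+c["cx"],c["fy"]*p[1]/p[2]+c["cy"]])
E
python3 - <<'E'
from h import *
crops=[]
for n in("scene","top"):
    c=pickle.load(open(n+"0.pkl","rb")); X=cloud(c); x,y,z=X[...,0],X[...,1],X[...,2]
    d=(abs(x-.58)<.11)&(abs(y-.17)<.14)
    t=d&(z>.053)&(z<.067); print(n,"dock top",rect(X[t]),np.median(z[t]))
    g=d&(z>.08)&(z<.105); print(" ring",rect(X[g]),np.nanmax(z[g]),np.median(z[g]))
    s=(abs(x-.55)<.1)&(abs(y+.21)<.1); hd=s&(z>.09)&(z<.13); print(" handle",rect(X[hd]),np.median(z[hd]),np.nanmax(z[hd]))
    st=s&(z>.002)&(z<.06); print(" stand",rect(X[st]))
    for P in((.575,.18,.07),(.53,-.21,.06)):
        u,v=proj(c,np.array(P)).astype(int); k=c["img"][v-38:v+38,u-45:u+45]; crops.append(cv2.resize(k,(390,290),interpolation=cv2.INTER_CUBIC)); print(n,"crop origin",u-45,v-38)
cv2.imwrite("pics/crops.png",np.vstack([np.hstack(crops[:2]),np.hstack(crops[2:])])[:,:,::-1])
E
```

```text
scene dock top ([[0.5012000203132629, 0.2590000033378601], [0.5224000215530396, 0.0869000032544136], [0.6474000215530396, 0.10220000147819519], [0.6262999773025513, 0.274399995803833]], array([0.5743, 0.1806]), array([0.126 , 0.1734]), 7.0) 0.05972449654665199
 ring ([[0.5461000204086304, 0.1266999989748001], [0.6028000116348267, 0.11640000343322754], [0.613099992275238, 0.17350000143051147], [0.5564000010490417, 0.18379999697208405]], array([0.5796, 0.1501]), array([0.0581, 0.0576]), 79.73) 0.09828665938009747 0.09199708468554373
 handle ([[0.4661000072956085, -0.2289000004529953], [0.5680000185966492, -0.2443999946117401], [0.5720000267028809, -0.21809999644756317], [0.4700999855995178, -0.20260000228881836]], array([ 0.5191, -0.2235]), array([0.0266, 0.1031]), 81.35) 0.10754597291377149 0.11513000889578205
 stand ([[0.45019999146461487, -0.30959999561309814], [0.6495000123977661, -0.30979999899864197], [0.6496000289916992, -0.11010000109672546], [0.450300008058548, -0.10999999940395355]], array([ 0.5499, -0.2099]), array([0.1996, 0.1993]), 89.96)
scene crop origin 264 242
scene cr
[... 435 characters left out ...]
74, 0.19140000641345978]], array([0.578 , 0.1505]), array([0.0581, 0.0574]), 45.01) 0.1017114818628987 0.09256217003855428
 handle ([[0.46549999713897705, -0.2249000072479248], [0.567799985408783, -0.24420000612735748], [0.5720999836921692, -0.22169999778270721], [0.46970000863075256, -0.20239999890327454]], array([ 0.5188, -0.2233]), array([0.0229, 0.1041]), 79.35) 0.10893335881772062 0.1165899137879424
 stand ([[0.4503999948501587, -0.3098999857902527], [0.6496999859809875, -0.31049999594688416], [0.6502000093460083, -0.11079999804496765], [0.45089998841285706, -0.11020000278949738]], array([ 0.5503, -0.2104]), array([0.1997, 0.1993]), 89.85)
top crop origin 179 147
top crop origin 312 162
```

View pics/crops.png

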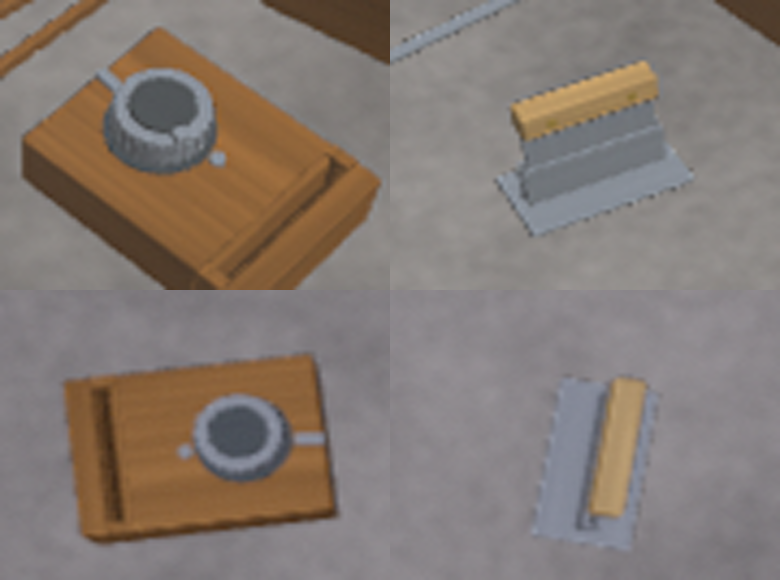

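The crops show the dock's stud on the slot side of the ring and the locked bar on the far side, with the pointer still near the stud. The scraper leans slightly in its stand, with its handle towards −y. Next I'll measure the stand line and the lean.

```bash
python3 - <<'E'
from h import *
for n in("scene","top"):
    c=pickle.load(open(n+"0.pkl","rb")); X=cloud(c); x,y,z=X[...,0],X[...,1],X[...,2]
    s=(abs(x-.52)<.1)&(abs(y+.21)<.08)
    hsv=cv2.cvtColor(c["img"],cv2.COLOR_RGB2HSV)
    wood=s&(hsv[...,1]>90)&(z>.07); top=wood&(z>.100)
    A=np.c_[x[top],y[top],np.ones(top.sum())]; k=np.linalg.lstsq(A,z[top],rcond=None)[0]
    print(n,"wood",rect(X[wood]),"top",rect(X[top])[1:],"slope",k[:2],np.median(z[top]))
    g=c["img"].astype(int); blue=s&(hsv[...,1]>25)&(hsv[...,0]>95)&(hsv[...,0]<130)&(z<.07)&(z>-.01)
    for a,b in((-.01,.012),(.03,.06)):
        m=blue&(z>a)&(z<b); print(" steel",a,m.sum(),rect(X[m]) if m.sum()>4 else 0)
c=pickle.load(open("top0.pkl","rb")); 
print("base c",ray(c,359.66,207.3,.006),"corners",[np.round(ray(c,312+(a-390)/4.333,162+(b-290)/3.816,.006)[:2],4) for a,b in((565,378),(660,392),(628,548),(533,535))])
E
```

```text
scene wood ([[0.46709999442100525, -0.2223999947309494], [0.5669000148773193, -0.2443999946117401], [0.5722000002861023, -0.22059999406337738], [0.4724000096321106, -0.19859999418258667]], array([ 0.5196, -0.2215]), array([0.0244, 0.1022]), 77.53) top (array([ 0.5202, -0.2216]), array([0.0244, 0.1008]), 77.53) slope [-0.04913769 -0.24320002] 0.10925331830332245
 steel -0.01 204 ([[0.4498000144958496, -0.23810000717639923], [0.5748000144958496, -0.2678000032901764], [0.589900016784668, -0.20409999787807465], [0.4648999869823456, -0.1745000034570694]], array([ 0.5198, -0.2211]), array([0.0654, 0.1285]), 76.65)
 steel 0.03 8 ([[0.4700999855995178, -0.2134000062942505], [0.5638999938964844, -0.23000000417232513], [0.5648000240325928, -0.22499999403953552], [0.47099998593330383, -0.20839999616146088]], array([ 0.5174, -0.2192]), array([0.0051, 0.0952]), 79.96)
top wood ([[0.4661000072956085, -0.2214999943971634], [0.564300000667572, -0.24009999632835388], [0.5679000020027161, -0.22110000252723694], [0.46970000863075256, -0.20239999890327454]], array([ 0.517 , -0.2213]), array([0.0194, 0.1   ]), 79.24) top (array([ 0.517 , -0.2213]), array([0.0194, 0.1   ]), 79.24) slope [-0.00969341 -0.0733661 ] 0.10944794198357329
 steel -0.01 519 ([[0.44920000433921814, -0.24369999766349792], [0.5742999911308289, -0.26809999346733093], [0.5874000191688538, -0.20110000669956207], [0.46219998598098755, -0.17679999768733978]], array([ 0.5183, -0.2224]), array([0.0682, 0.1275]), 78.98)
 steel 0.03 11 ([[0.46540001034736633, -0.21819999814033508], [0.47429999709129333, -0.21899999678134918], [0.47540000081062317, -0.2078000009059906], [0.46650001406669617, -0.2069000005722046]], array([ 0.4704, -0.213 ]), array([0.0113, 0.0089]), 84.64)
base c [ 0.51706737 -0.22465637  0.006     ] corners [array([ 0.5861, -0.2043]), array([ 0.5742, -0.2713]), array([ 0.4487, -0.2447]), array([ 0.4596, -0.1785])]
```

```bash

python3 -m crank '[[85,0,0,0,0,0,-0.78],[85,0,0,0,0,0,-0.78],[85,0,0,0,0,0,-0.78],[85,-0.9,-0.5,0,0,0,0],[85,-0.9,-1,0,0,0,0]]'
python3 -m crank '[[85,-0.9,-1,0,0,0,0],[85,-0.9,-1,0,0,0,0],[85,-0.9,-1,0,0,0,0],[85,-0.9,-1,0,0,0,0],[85,-0.9,-1,0,0,0,0]]'
python3 -m crank '[[85,-0.9,-1,0,0,0,0],[85,-0.9,-1,0,0,0,0],[85,-0.9,-1,0,0,0,0],[85,-0.9,-1,0,0,0,0],[85,-0.9,-1,0,0,0,0]]'
python3 -m crank '[[85,-0.25,-1,0,0,0,0],[85,-0.25,-1,0,0,0,0],[85,-0.25,-1,0,0,0,0],[85,-0.25,-1,0,0,0,0],[85,-0.25,-1,0,0,0,0]]'
python3 -m crank '[[85,-0.2,-1,0.3,0,0,0],[85,-0.2,-1,0.3,0,0,0],[85,0,0,0.5,0,0,0],[85,0,0,0,0,0,0]]'
```

```text
t: 0.52
eef_pos: [0.2993, 0.544, 0.255]
orientation: [0.098, 0.995, 0.0, -0.001]
wrist_force: [1.9, -0.2, 0.4]
gripper_width: 0.996
grasp_force: 0.0
t: 0.93
eef_pos: [0.404, 0.3655, 0.256]
orientation: [0.102, 0.995, -0.0, -0.0]
wrist_force: [0.3, 0.8, -1.1]
gripper_width: 0.994
grasp_force: 0.0
t: 1.35
eef_pos: [0.5058, 0.1913, 0.2561]
orientation: [0.102, 0.995, 0.0, -0.0]
wrist_force: [-0.2, 0.9, -0.4]
gripper_width: 0.999
grasp_force: 0.0
t: 1.77
eef_pos: [0.5113, 0.0373, 0.256]
orientation: [0.102, 0.995, 0.0, -0.0]
wrist_force: [-0.2, 0.3, 0.7]
gripper_width: 0.997
grasp_force: 0.0
t: 2.1
eef_pos: [0.5094, -0.0246, 0.2207]
orientation: [0.104, 0.995, -0.0, -0.002]
wrist_force: [0.7, 0.7, 0.5]
gripper_width: 0.995
grasp_force: 0.0
```

```bash

python3 -m crank '[[85,-0.25,-0.98,0,0,0,0],[85,-0.25,-0.98,0,0,0,0],[85,-0.25,-0.98,0,0,0,0],[85,-0.25,-0.98,0,0,0,0],[85,-0.25,-0.98,0,0,0,0]]'
python3 -m crank '[[85,-0.25,-0.98,0,0,0,0],[85,-0.13,-0.5,0,0,0,0],[85,0,0,0.7,0,0,0],[85,0,0,0.8,0,0,0],[85,0,0,0.8,0,0,0]]'
python3 -m crank '[[60,0,0,0.8,0,0,0],[50,0,0,0.6,0,0,0],[45,0,0,0.3,0,0,0],[45,0,0,0,0,0,0],[45,0,0,0,0,0,0]]'
python3 - <<'E'
from rig import bot
import cv2,pickle
for n in("scene","top"):
    c=bot.capture(n); pickle.dump(c,open(n+"1.pkl","wb"))
    k=c["img"][130:230,180:310] if n=="scene" else c["img"][150:250,295:425]
    cv2.imwrite(f"pics/{n}1.png",k[:,:,::-1])
a,b=[cv2.resize(cv2.imread(f"pics/{n}1.png"),None,fx=3,fy=3) for n in("scene","top")]
cv2.imwrite("pics/grasp.png",cv2.hconcat([a,b]))
E
```

```text
t: 2.52
eef_pos: [0.5189, -0.1735, 0.2237]
orientation: [0.1, 0.995, 0.0, 0.0]
wrist_force: [1.7, 0.3, -1.5]
gripper_width: 0.997
grasp_force: 0.0
t: 2.93
eef_pos: [0.5217, -0.2186, 0.1542]
orientation: [0.101, 0.995, 0.0, 0.001]
wrist_force: [0.6, 0.9, -0.6]
gripper_width: 0.993
grasp_force: 0.0
t: 3.35
eef_pos: [0.5212, -0.219, 0.1037]
orientation: [0.101, 0.995, 0.0, -0.0]
wrist_force: [0.3, -0.2, -0.4]
gripper_width: 0.525
grasp_force: 0.0
```

View pics/grasp.png

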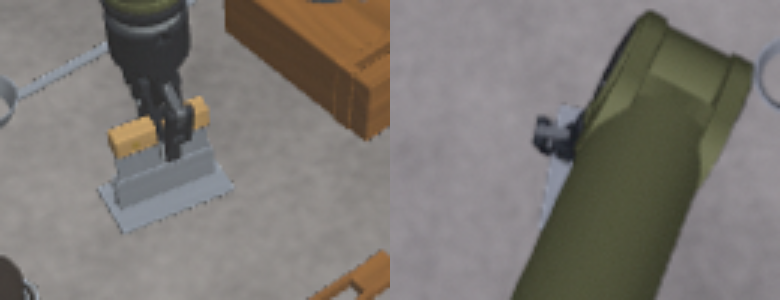

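The fingers straddle the handle, at about (165,130) in the left panel. I'll shift slightly and close.

```bash

python3 -m crank '[[45,0.07,-0.1,0.1,0,0,0],[10,0,0,0,0,0,0],[10,0,0,0,0,0,0],[10,0,0,0,0,0,0],[10,0,0,0,0,0,0]]' 70
python3 -m crank '[[10,0,0,0,0,0,0],[10,0,0,0,0,0,0],[10,0,0,0,0,0,0]]' 70
```

```text
t: 3.87
eef_pos: [0.5183, -0.2227, 0.101]
orientation: [0.102, 0.995, -0.0, 0.001]
wrist_force: [-0.7, -0.5, 4.0]
gripper_width: 0.242
grasp_force: 68.8
t: 4.12
eef_pos: [0.5183, -0.2227, 0.101]
orientation: [0.102, 0.995, -0.0, 0.001]
wrist_force: [0.1, -0.1, 4.8]
gripper_width: 0.249
grasp_force: 69.1
```

```bash

python3 -m crank '[[10,0,0,-0.3,0,0,0],[10,0,0,-0.5,0,0,0],[10,0,0,-0.6,0,0,0],[10,0,0,-0.8,0,0,0],[10,0,0,-0.8,0,0,0]]'
python3 -m crank '[[10,0,0,-0.8,0,0,-0.74],[10,0,0,-0.6,0,0,-0.74],[10,0,0,0,0,0,-0.74],[10,0,0,0,0,0,-0.75],[10,0,0,0,0,0,-0.75]]'
python3 -m crank '[[10,-0.2,0.5,0,0,0,0],[10,-0.23,0.8,0,0,0,0],[10,-0.23,1,0,0,0,0],[10,-0.23,1,0,0,0,0],[10,-0.23,1,0,0,0,0]]'
python3 -m crank '[[10,-0.23,1,0,0,0,0],[10,-0.23,1,0,0,0,0],[10,-0.23,1,0,0,0,0],[10,-0.23,1,0,0,0,0],[10,-0.23,1,0,0,0,0]]'
python3 -m crank '[[10,-0.23,1,0,0,0,0],[10,-0.23,1,0,0,0,0],[10,-0.23,1,0,0,0,0],[10,-0.23,1,0,0,0,0],[10,-0.23,0.8,0,0,0,0]]'
python3 -m crank '[[10,0,0.5,0,0,0,0],[10,0,0.3,0,0,0,0],[10,0,0,0,0,0,0],[10,0,0,0,0,0,0]]'
python3 - <<'E'
from h import *
from rig import bot
s=bot.get_state(); p=s["eef_pos"]; print(p,s["orientation"],s["wrist_force"])
for n in("scene","top"):
    c=bot.capture(n); pickle.dump(c,open(n+"2.pkl","wb")); X=cloud(c); x,y,z=X[...,0],X[...,1],X[...,2]
    hsv=cv2.cvtColor(c["img"],cv2.COLOR_RGB2HSV)
    w=(hsv[...,1]>90)&(hsv[...,0]<30)&(z>p[2]-.05)&(abs(x-p[0])<.09)&(abs(y-p[1])<.05)
    print(n,w.sum(),rect(X[w]),np.nanmin(z[w]),np.nanmax(z[w]))
c=pickle.load(open("scene2.pkl","rb")); u,v=proj(c,p-[0,0,.06]).astype(int); print(u,v)
cv2.imwrite("pics/over.png",cv2.resize(c["img"][v-90:v+90,max(u-110,0):u+110],None,fx=3,fy=3)[:,:,::-1])
E
```

```text
t: 4.53
eef_pos: [0.517, -0.2214, 0.1904]
orientation: [0.102, 0.995, 0.0, -0.001]
wrist_force: [0.8, 0.2, -1.9]
gripper_width: 0.247
grasp_force: 68.6
t: 4.95
eef_pos: [0.5177, -0.2216, 0.2324]
orientation: [-0.062, 0.998, 0.0, -0.0]
wrist_force: [-0.2, 0.8, -2.0]
gripper_width: 0.244
grasp_force: 68.4
t: 5.37
eef_pos: [0.5351, -0.0885, 0.232]
orientation: [-0.06, 0.998, 0.0, -0.001]
wrist_force: [1.6, -0.4, -1.6]
gripper_width: 0.249
grasp_force: 68.5
t: 5.78
eef_pos: [0.5511, 0.0648, 0.232]
orientation: [-0.061, 0.998, 0.0, -0.001]
wrist_force: [0.9, -0.4, -2.2]
gripper_width: 0.246
grasp_force: 68.5
t: 6.2
eef_pos: [0.5675, 0.2134, 0.2318]
orientation: [-0.062, 0.998, 0.0, -0.001]
wrist_force: [0.4, 0.3, -1.7]
gripper_width: 0.247
grasp_force: 68.6
t: 6.53
eef_pos: [0.5656, 0.2326, 0.2321]
orientation: [-0.06, 0.998, -0.001, -0.0]
wrist_force: [0.2, -0.1, -2.8]
gripper_width: 0.248
grasp_force: 68.6
[0.56560295 0.23259159 0.23213483] [-6.01420855e-02  9.98189564e-01 -6.53284037e-04 -3.12853492e-04] [ 0.22327664 -0.13644392 -2.76454784]
scene 340 ([[0.5389999747276306, 0.22529999911785126], [0.6177999973297119, 0.2003999948501587], [0.6315000057220459, 0.243599995970726], [0.5526000261306763, 0.2685000002384186]], array([0.5852, 0.2344]), array([0.0453, 0.0827]), 72.46) 0.2193156251237885 0.5886425362229893
top 9 ([[0.536899983882904, 0.21690000593662262], [0.5604000091552734, 0.1826000064611435], [0.5755000114440918, 0.19300000369548798], [0.5519999861717224, 0.2272000014781952]], array([0.5562, 0.2049]), array([0.0183, 0.0416]), 34.5) 0.22220380594029263 0.26987083554507163
332 273
```

View pics/over.png

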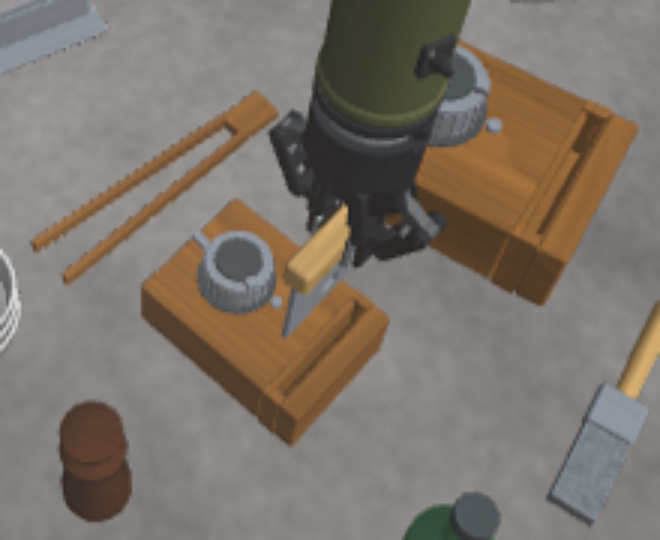

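The scraper hangs upright just in front of its slot. The blade's lower +x corner is at crop (287,334) and the handle's +x end is at about (300,275).

```bash
python3 - <<'E'
from h import *
c=pickle.load(open("scene2.pkl","rb")); X=cloud(c); x,y,z=X[...,0],X[...,1],X[...,2]
p=np.array([.5656,.2326]); ex=np.array([np.cos(.121),np.sin(.121)]); ey=np.array([-ex[1],ex[0]])
hsv=cv2.cvtColor(c["img"],cv2.COLOR_RGB2HSV)
w=(hsv[...,1]>90)&(hsv[...,0]<30)&(z>.2)&(z<.25)&(abs(x-p[0])<.09)&(abs(y-p[1])<.05)
L=(X[w][:,:2]-p); print("handle along",np.percentile(L@ex,[0,1,50,99,100]),"across",np.percentile(L@ey,[0,1,50,99,100]),"ztop",np.percentile(z[w],[1,50,95,100]),rect(X[w]))
b=(z>.13)&(z<.208)&(abs(x-p[0])<.07)&(abs(y-p[1])<.03)&(hsv[...,1]<90)
L=(X[b][:,:2]-p); print("blade",b.sum(),"along",np.percentile(L@ex,[0,50,100]),"across",np.percentile(L@ey,[5,50,95]),"z",np.percentile(z[b],[0,100]))
ac=L@ey; print("lean fit",np.polyfit(z[b],ac,1), "yaw fit",np.polyfit(L@ex,ac,1))
q=ray(c,317.7,294.3,.1371)[:2]-p; print("corner",q@ex,q@ey)
d=np.array([.5673,.2392])-p; print("slot delta",d@ex,d@ey)
t=(abs(x-.5744)<.09)&(abs(y-.19)<.12)&(z>.01)&(z<.052)
# dark slot in the initial views, dock frame about slot guess
for n in("scene","top"):
    c=pickle.load(open(n+"0.pkl","rb"));X=cloud(c);S=np.array([.5673,.2392]);D=(X[...,:2]-S);a=D@ex;o=D@ey
    m=(abs(a)<.06)&(abs(o)<.02)&(X[...,2]<.054); print(n,m.sum(),"slot along",np.percentile(a[m],[0,2,50,98,100]),"across",np.percentile(o[m],[0,5,50,95,100]))
E
```

```text
handle along [-0.01388937 -0.01029569  0.03082562  0.05305916  0.05393525] across [-0.01069187 -0.01053076  0.00090342  0.0107772   0.0112192 ] ztop [0.22012136 0.23996992 0.24213737 0.24363275] ([[0.5504999756813049, 0.24220000207424164], [0.5530999898910522, 0.22050000727176666], [0.6204000115394592, 0.22849999368190765], [0.6177999973297119, 0.2502000033855438]], array([0.5854, 0.2353]), array([0.0678, 0.0219]), 6.77)
blade 163 along [-0.02386163  0.02741574  0.05102094] across [-0.00234379  0.00051391  0.00141289] z [0.13737906 0.20798283]
lean fit [ 0.0341663 -0.0051765] yaw fit [-0.00522135  0.00053223]
corner 0.04678095328274431 0.0006362522290479381
slot delta 0.002484223035307026 0.006346545194895408
scene 141 slot along [-0.05609389 -0.05436487 -0.00578813  0.0508611   0.05971847] across [-0.00753573 -0.0064115  -0.00420199  0.00314571  0.00863916]
top 110 slot along [-0.05657531 -0.0500813   0.00026771  0.05374953  0.056033  ] across [-0.01439129 -0.00465246  0.00413532  0.00850762  0.01907485]
```

```bash

python3 -m crank '[[10,-0.05,0.2,0,0,0,0],[10,0,0,0.6,0,0,0],[10,0,0,0.8,0,0,0],[10,0,0,0.7,0,0,0],[10,0,0,0.2,0,0,0]]'
python3 -m crank '[[10,0,0,0.15,0,0,0],[10,0,0,0.15,0,0,0],[10,0,0,0.1,0,0,0],[10,0,0,0,0,0,0]]'
```

```text
t: 7.05
eef_pos: [0.5648, 0.2385, 0.1599]
orientation: [-0.06, 0.998, -0.001, -0.003]
wrist_force: [-0.6, -0.6, -1.8]
gripper_width: 0.25
grasp_force: 68.6
t: 7.38
eef_pos: [0.5669, 0.2401, 0.1518]
orientation: [-0.06, 0.998, 0.0, 0.0]
wrist_force: [-0.5, 0.4, -2.0]
gripper_width: 0.248
grasp_force: 68.6
```

```bash
python3 - <<'E'
from h import *
from rig import bot
s=bot.get_state(); p=s["eef_pos"]; print(p,s["orientation"],s["wrist_force"],s["wrist_torque"])
c=bot.capture("scene"); pickle.dump(c,open("scene3.pkl","wb"))
u,v=proj(c,np.array([.567,.239,.08])).astype(int)
cv2.imwrite("pics/in.png",cv2.resize(c["img"][v-50:v+50,u-65:u+65],None,fx=5,fy=5,interpolation=cv2.INTER_CUBIC)[:,:,::-1])
E
```

```text
[0.56694295 0.2400942  0.15182392] [-6.03549772e-02  9.98176860e-01  2.04445121e-04  4.36657080e-04] [-0.45790072  0.43588965 -1.97965902] [0.00244802 0.05061689 0.07592762]
```

View pics/in.png

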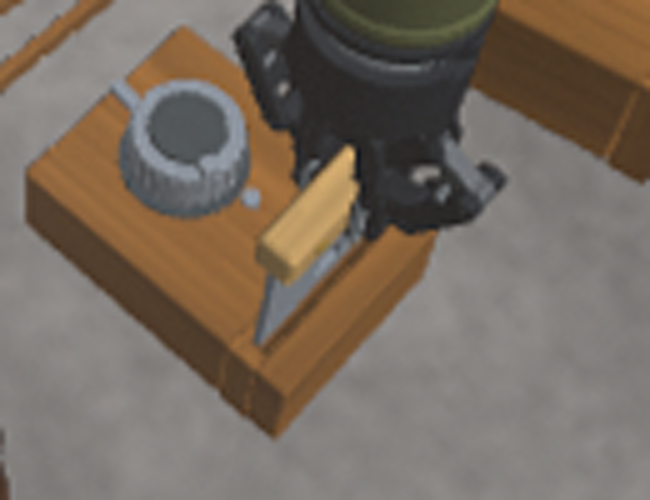

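The blade's lower edge sits in the slot mouth, with its corner at about (258,343) near the slot end. I'll feed it down slowly and watch the force.

```bash

python3 -m crank '[[10,0,0,0.1,0,0,0],[10,0,0,0.1,0,0,0],[10,0,0,0.1,0,0,0],[10,0,0,0,0,0,0]]'
```

```text
t: 7.77
eef_pos: [0.5661, 0.24, 0.1416]
orientation: [-0.061, 0.998, -0.0, -0.0]
wrist_force: [-1.0, -0.3, -2.3]
gripper_width: 0.252
grasp_force: 68.6
```

```bash

python3 -m crank '[[10,0,0,0.1,0,0,0],[10,0,0,0.1,0,0,0],[10,0,0,0.1,0,0,0],[10,0,0,0,0,0,0]]'
```

```text
t: 8.1
eef_pos: [0.5661, 0.2399, 0.1324]
orientation: [-0.061, 0.998, -0.0, -0.001]
wrist_force: [-0.0, -0.6, -2.1]
gripper_width: 0.25
grasp_force: 68.6
```

```bash

python3 -m crank '[[10,0,0,0.15,0,0,0],[10,0,0,0.15,0,0,0],[10,0,0,0.15,0,0,0],[10,0,0,0,0,0,0]]'
python3 -m crank '[[10,0,0,0.1,0,0,0],[10,0,0,0.1,0,0,0],[10,0,0,0.08,0,0,0],[10,0,0,0,0,0,0]]'
```

```text
t: 8.43
eef_pos: [0.5658, 0.2397, 0.1184]
orientation: [-0.061, 0.998, -0.0, -0.001]
wrist_force: [-0.3, -0.2, -2.0]
gripper_width: 0.247
grasp_force: 68.6
t: 8.77
eef_pos: [0.5662, 0.24, 0.1108]
orientation: [-0.061, 0.998, -0.0, -0.0]
wrist_force: [0.1, 0.4, -0.5]
gripper_width: 0.241
grasp_force: 68.6
```

```bash

python3 -m crank '[[10,0,0,0.04,0,0,0],[10,0,0,0.03,0,0,0],[10,0,0,0,0,0,0]]'
```

```text
t: 9.02
eef_pos: [0.5667, 0.2401, 0.1101]
orientation: [-0.06, 0.998, 0.0, 0.0]
wrist_force: [-0.8, -0.9, 2.3]
gripper_width: 0.25
grasp_force: 69.2
```

```bash

python3 -m crank '[[45,0,0,0,0,0,0],[45,0,0,0,0,0,0],[45,0,0,0,0,0,0],[45,0,0,0,0,0,0],[45,0,0,-0.4,0,0,0]]'
python3 -m crank '[[45,0,0,-0.8,0,0,0],[45,0,0,-1,0,0,0],[45,0,0,-1,0,0,0],[85,0,-1,0,0,0,0],[85,0,-1,0,0,0,0]]'
python3 -m crank '[[85,0,-1,0,0,0,0],[85,0,0,0,0,0,0],[85,0,0,0,0,0,0]]'
python3 - <<'E'
from h import *
from rig import bot
s=bot.get_state(); p=s["eef_pos"]; print(p,s["orientation"],s["wrist_force"],s["joints"])
ex=np.array([np.cos(.121),np.sin(.121)]); ey=np.array([-ex[1],ex[0]]); R=np.array([.5782,.150])
for n in("scene","top"):
    c=bot.capture(n); pickle.dump(c,open(n+"4.pkl","wb")); X=cloud(c); x,y,z=X[...,0],X[...,1],X[...,2]
    hsv=cv2.cvtColor(c["img"],cv2.COLOR_RGB2HSV)
    w=(hsv[...,1]>90)&(hsv[...,0]<30)&(z>.1)&(z<.135)&(abs(x-.567)<.07)&(abs(y-.24)<.04)
    if w.sum()>20: print(n,w.sum(),rect(X[w]),np.percentile(z[w],[5,50,95]))
d=R-p[:2]; print("to ring, dock axes",d@ex,d@ey)
c=pickle.load(open("scene4.pkl","rb")); u,v=proj(c,np.array([.575,.19,.09])).astype(int)
c0=pickle.load(open("scene0.pkl","rb"));b=proj(c0,np.r_[R,.091]).astype(int); print(u,v,b)
k=cv2.resize(c["img"][v-50:v+50,u-50:u+50],(400,400),interpolation=cv2.INTER_CUBIC);k0=cv2.resize(c0["img"][b[1]-20:b[1]+20,b[0]-20:b[0]+20],(400,400),interpolation=cv2.INTER_CUBIC)
cv2.imwrite("pics/home.png",np.hstack([k,k0])[:,:,::-1])
E
```

```text
t: 9.43
eef_pos: [0.565, 0.2394, 0.1193]
orientation: [-0.061, 0.998, -0.001, -0.002]
wrist_force: [-0.4, 0.3, -0.3]
gripper_width: 0.528
grasp_force: 0.0
t: 9.85
eef_pos: [0.5749, 0.1829, 0.2091]
orientation: [-0.063, 0.998, 0.001, 0.003]
wrist_force: [0.2, -1.0, -0.3]
gripper_width: 0.791
grasp_force: 0.0
t: 10.1
eef_pos: [0.5782, 0.1479, 0.2066]
orientation: [-0.058, 0.998, -0.0, 0.001]
wrist_force: [-0.4, 0.7, -0.2]
gripper_width: 0.998
grasp_force: 0.0
[0.57822123 0.14794646 0.20663343] [-5.80489406e-02  9.98313419e-01 -3.49416897e-05  7.98388687e-04] [-0.37294158  0.72496766 -0.17986534] [-0.53866146  0.23723944  0.28430398  1.66744975 -0.06921733  1.24526797
  1.44711064]
scene 438 ([[0.5166000127792358, 0.2443999946117401], [0.519599974155426, 0.2214999943971634], [0.6212999820709229, 0.23469999432563782], [0.618399977684021, 0.25760000944137573]], array([0.569 , 0.2395]), array([0.1026, 0.0231]), 7.41) [0.10598538 0.1179846  0.12064944]
to ring, dock axes 0.00022679761023273632 0.0020410896019021586
313 279 [301 269]
```

View pics/home.png

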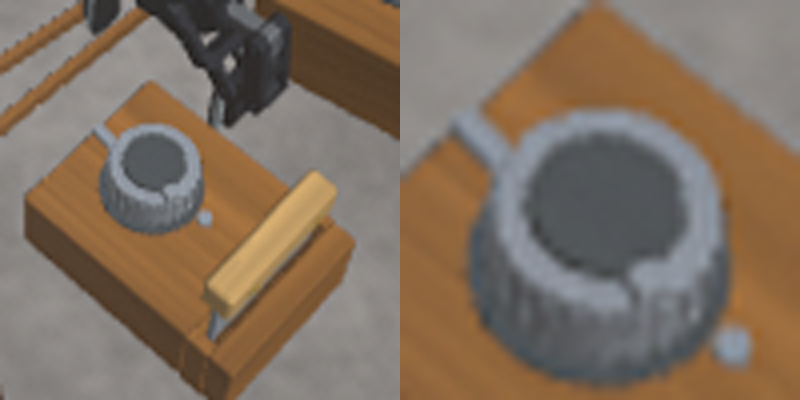

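The scraper is home: the handle top measures 118 mm and it stands straight over the slot. In the right crop the pointer rib is at about (650,280), just clockwise of the stud. Now I'll counter-rotate the wrist in the air so that one grasp can cover the whole turn.

```bash

python3 -m crank '[[85,0,0.07,0,0,0,0],[85,0,0,0,0,0,-1],[85,0,0,0,0,0,-1],[85,0,0,0,0,0,-1],[85,0,0,0,0,0,-1]]' | head -3
python3 - <<'E'
from h import *
from rig import bot
print(bot.get_state()["joints"])
ex=np.array([np.cos(.121),np.sin(.121)]); ey=np.array([-ex[1],ex[0]]); R=np.array([.5780,.1500])
c=pickle.load(open("scene0.pkl","rb")); d=ray(c,306.5,277,.0965)[:2]-R; print("ptr",np.hypot(*d),1.7-np.arctan2(d@ey,d@ex))
for n in("scene","top"):
    c=pickle.load(open(n+"0.pkl","rb"));X=cloud(c);D=X[...,:2]-R;r=np.hypot(D[...,0],D[...,1]);z=X[...,2]
    m=(r<.032)&(z>.0945)&(r>.0225); a=1.7-np.arctan2(D[m]@ey,D[m]@ex); print(n,np.c_[a,r[m]*1e3,z[m]*1e3].round(2).tolist())
E
```

```text
t: 10.62
eef_pos: [0.5768, 0.1547, 0.2053]
orientation: [-0.236, 0.972, 0.0, -0.0]
[-0.51153785  0.23874726  0.23983154  1.6653848  -0.05978366  1.24475312
  1.78891006]
ptr 0.02705754379510045 0.5107554401511716
scene [[0.52, 24.53, 97.4], [0.73, 24.79, 95.8], [0.64, 25.78, 96.56], [0.57, 27.16, 97.76], [0.45, 26.73, 94.51], [0.68, 28.8, 97.42]]
top [[2.18, 26.14, 94.82], [2.52, 23.62, 97.2], [1.01, 23.15, 94.65], [2.92, 26.77, 96.81], [0.66, 24.14, 97.42], [0.49, 28.94, 95.83], [0.49, 25.14, 101.7], [3.18, 27.62, 100.24], [0.28, 27.84, 97.29], [4.22, 26.58, 95.22], [-1.11, 22.95, 96.54], [-1.13, 25.52, 94.5], [4.7, 26.44, 97.11], [4.51, 28.54, 97.34]]
```

```bash

python3 -m crank '[[85,0.03,-0.14,0,0,0,0],[85,0,0,0.8,0,0,0],[85,0,0,0.8,0,0,0],[85,0,0,0.5,0,0,0],[85,0,0,0,0,0,0]]'; python3 -m crank '[[85,0,0,0,0,0,0],[85,0,0,0,0,0,0]]'
```

```text
t: 11.03
eef_pos: [0.5757, 0.1488, 0.1385]
orientation: [-0.232, 0.973, -0.0, -0.003]
wrist_force: [-0.7, 0.8, -0.2]
gripper_width: 0.999
grasp_force: 0.0
t: 11.2
eef_pos: [0.579, 0.1493, 0.1435]
orientation: [-0.233, 0.973, 0.0, 0.001]
wrist_force: [0.2, -0.4, 0.2]
gripper_width: 0.992
grasp_force: 0.0
```

```bash

python3 -m crank '[[85,0.02,0.03,0.6,0,0,0],[85,0,0,0.6,0,0,0],[85,0,0,0.45,0,0,0],[85,0,0,0,0,0,0],[85,0,0,0,0,0,0]]'; python3 -m crank '[[50,0,0,0,0,0,0],[50,0,0,0,0,0,0],[50,0,0,0,0,0,0],[50,0,0,0,0,0,0]]' 80
```

```text
t: 11.62
eef_pos: [0.5778, 0.1494, 0.0937]
orientation: [-0.233, 0.973, 0.0, 0.0]
wrist_force: [-1.1, -0.3, 0.5]
gripper_width: 0.995
grasp_force: 0.0
t: 11.95
eef_pos: [0.5781, 0.1503, 0.0954]
orientation: [-0.233, 0.972, 0.001, 0.001]
wrist_force: [-2.9, -0.1, 7.1]
gripper_width: 0.647
grasp_force: 83.8
```

```bash

python3 -m crank '[[50,0,0,0,0,0,0.5],[50,0,0,0,0,0,1],[50,0,0,0,0,0,1],[50,0,0,0,0,0,1],[50,0,0,0,0,0,1]]'; python3 -c "
from rig import bot;s=bot.get_state();print(s['wrist_torque'],s['joints'])"
```

```text
t: 12.37
eef_pos: [0.5781, 0.1502, 0.0954]
orientation: [-0.037, 0.999, 0.001, 0.001]
wrist_force: [-2.9, 0.7, 6.5]
gripper_width: 0.65
grasp_force: 84.0
[0.08635636 0.5802386  0.28056461] [-0.5468265   0.34251463  0.29584902  1.77824094 -0.11564629  1.03489319
  1.43677422]
```

```bash
R='1'
python3 -m crank '[[50,0,0,0,0,0,1],[50,0,0,0,0,0,1],[50,0,0,0,0,0,1],[50,0,0,0,0,0,1],[50,0,0,0,0,0,1]]'
python3 -m crank '[[50,0,0,0,0,0,1],[50,0,0,0,0,0,1],[50,0,0,0,0,0,1],[50,0,0,0,0,0,1],[50,0,0,0,0,0,1]]'; python3 -c "
from rig import bot;s=bot.get_state();print(s['wrist_torque'],s['joints'])"
```

```text
t: 12.78
eef_pos: [0.5781, 0.1501, 0.0954]
orientation: [0.18, 0.984, 0.001, 0.001]
wrist_force: [-2.4, -0.1, 6.7]
gripper_width: 0.651
grasp_force: 84.1
t: 13.2
eef_pos: [0.5781, 0.15, 0.0954]
orientation: [0.389, 0.921, 0.001, 0.0]
wrist_force: [-2.6, -0.4, 7.7]
gripper_width: 0.647
grasp_force: 84.2
[-0.118608    0.68387729  0.24474852] [-0.66594914  0.35596349  0.44021076  1.78257613 -0.17460749  1.03906947
  0.61114699]
```

```bash
python3 -m crank '[[50,0,0,0,0,0,1],[50,0,0,0,0,0,1],[50,0,0,0,0,0,1],[50,0,0,0,0,0,1],[50,0,0,0,0,0,1]]'
python3 -m crank '[[50,0,0,0,0,0,1],[50,0,0,0,0,0,1],[50,0,0,0,0,0,1],[50,0,0,0,0,0,1],[50,0,0,0,0,0,1]]'
python3 -m crank '[[50,0,0,0,0,0,1],[50,0,0,0,0,0,1],[50,0,0,0,0,0,1],[50,0,0,0,0,0,1],[50,0,0,0,0,0,1]]'
python3 -m crank '[[50,0,0,0,0,0,0],[50,0,0,0,0,0,0]]'
python3 - <<'E'
from h import *
from rig import bot
s=bot.get_state();print(s['wrist_torque'],s['joints'])
c=bot.capture("scene"); pickle.dump(c,open("scene5.pkl","wb"))
k=c["img"][225:310,255:355]; cv2.imwrite("pics/turn.png",cv2.resize(k,None,fx=6,fy=6,interpolation=cv2.INTER_CUBIC)[:,:,::-1])
E
```

```text
t: 13.62
eef_pos: [0.578, 0.15, 0.0954]
orientation: [0.579, 0.815, 0.001, 0.0]
wrist_force: [-3.2, 0.1, 8.7]
gripper_width: 0.648
grasp_force: 84.3
t: 14.03
eef_pos: [0.5779, 0.1499, 0.0954]
orientation: [0.742, 0.671, 0.001, -0.0]
wrist_force: [-4.1, 0.2, 9.6]
gripper_width: 0.648
grasp_force: 84.4
t: 14.45
eef_pos: [0.5777, 0.15, 0.0954]
orientation: [0.869, 0.494, 0.001, -0.001]
wrist_force: [-4.4, -0.4, 10.3]
gripper_width: 0.652
grasp_force: 84.5
t: 14.62
eef_pos: [0.5778, 0.15, 0.0954]
orientation: [0.869, 0.496, 0.001, -0.001]
wrist_force: [-4.2, 0.3, 10.4]
gripper_width: 0.648
grasp_force: 84.5
[-0.11950979  0.93801606 -0.18768641] [-0.8550711   0.39648586  0.67685485  1.78905517 -0.28433566  1.05360422
 -0.60767819]
```

View pics/turn.png

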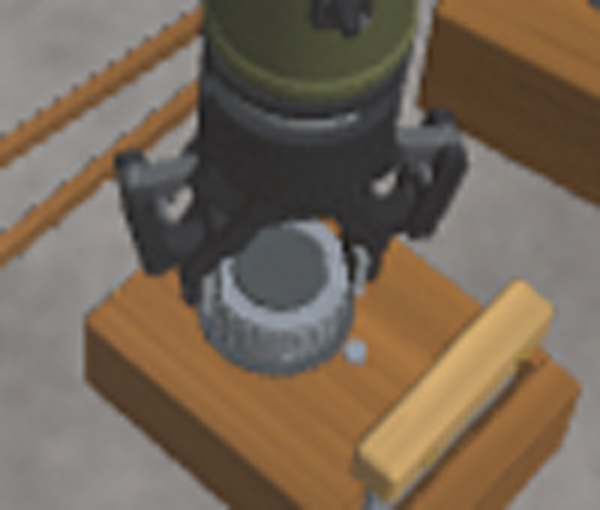

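The ring has turned with no block; its top is at (280,270), with the pointer and bar hidden behind the left finger. I'll turn a bit more, then let go, lift and measure.

```bash
python3 -m crank '[[50,0,0,0,0,0,1],[50,0,0,0,0,0,0.8],[50,0,0,0,0,0,0],[85,0,0,0,0,0,0],[85,0,0,0,0,0,0]]'
python3 -m crank '[[85,0,0,0,0,0,0],[85,0,0,-0.5,0,0,0],[85,0,0,-1,0,0,0],[85,0,0,-1,0,0,0],[85,0,0,-1,0,0,0]]'
python3 -m crank '[[85,0,0,-0.5,0,0,0],[85,0,0,0,0,0,0],[85,0,0,0,0,0,0]]'
python3 - <<'E'
from h import *
from rig import bot
s=bot.get_state();print(s['eef_pos'],s['orientation'],s['joints'])
c=bot.capture("scene"); pickle.dump(c,open("scene6.pkl","wb"))
k=c["img"][240:300,270:330]; cv2.imwrite("pics/ptr.png",cv2.resize(k,None,fx=10,fy=10,interpolation=cv2.INTER_CUBIC)[:,:,::-1])
R=np.array([.5780,.1500]);ex=np.array([np.cos(.121),np.sin(.121)]); ey=np.array([-ex[1],ex[0]])
X=cloud(c);D=X[...,:2]-R;r=np.hypot(D[...,0],D[...,1]);z=X[...,2]
m=(r<.032)&(z>.0945)&(z<.11)&(r>.0215); a=1.7-np.arctan2(D[m]@ey,D[m]@ex); print(np.c_[a,r[m]*1e3,z[m]*1e3].round(2).tolist())
E
```

```text
t: 15.08
eef_pos: [0.5778, 0.1496, 0.0936]
orientation: [0.905, 0.426, 0.001, -0.0]
wrist_force: [0.6, -0.1, -0.1]
gripper_width: 0.905
grasp_force: 0.0
t: 15.5
eef_pos: [0.5772, 0.1489, 0.1988]
orientation: [0.905, 0.426, -0.0, 0.0]
wrist_force: [0.2, 1.9, -0.1]
gripper_width: 0.993
grasp_force: 0.0
t: 15.75
eef_pos: [0.5779, 0.1493, 0.2136]
orientation: [0.905, 0.426, 0.001, -0.0]
wrist_force: [-0.3, -0.5, -0.1]
gripper_width: 0.997
grasp_force: 0.0
[0.57789319 0.14927456 0.21363599] [ 9.04664431e-01  4.26123265e-01  1.10430776e-03 -1.02425153e-04] [-0.92969771  0.27955407  0.75558709  1.67248692 -0.20039637  1.26680968
 -0.82391266]
[[3.44, 29.62, 95.75], [4.08, 24.37, 94.73], [3.32, 29.3, 95.23], [3.46, 26.18, 94.99], [3.18, 29.14, 95.62], [3.25, 27.5, 94.81], [3.29, 25.18, 96.19], [3.31, 22.31, 99.14], [3.45, 21.92, 96.14], [3.19, 23.25, 96.4], [1.53, 25.44, 95.05]]
```

View pics/ptr.png

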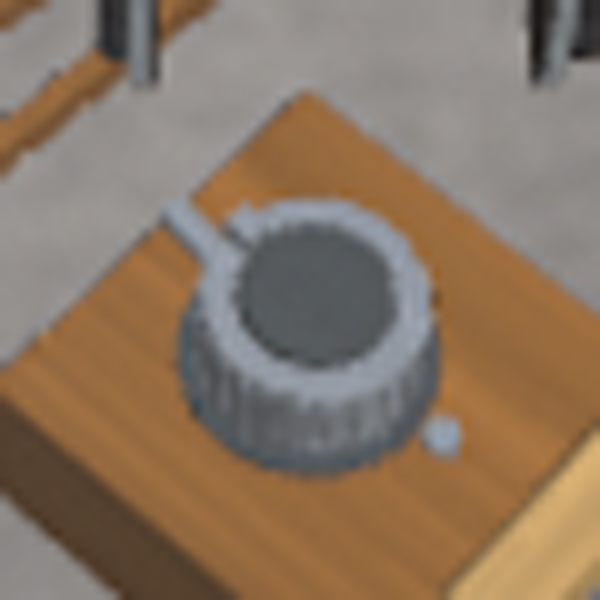

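The pointer rib is at crop (245,222) and the locked bar at (190,232), so the ring is slightly short of the mark. I'll swing the arm aside for a clear top view and measure both.

```bash
python3 -m crank '[[85,-0.9,0.75,0,0,0,0],[85,-0.9,0.75,0,0,0,0],[85,-0.9,0.75,0,0,0,0],[85,-0.9,0.75,0,0,0,0],[85,-0.9,0.75,0,0,0,0]]'
python3 -m crank '[[85,-0.9,0.75,0,0,0,0],[85,0,0,0,0,0,0]]'
cat > ptr.py <<'E'
from h import *
from rig import bot
ang=.1205; ex=np.array([np.cos(ang),np.sin(ang)]); ey=np.array([-ex[1],ex[0]]); out=[]
for n in("scene","top"):
    cs=[bot.capture(n) for _ in range(8)]; c=dict(cs[0]); pickle.dump(c,open(n+"7.pkl","wb"))
    zs=np.stack([k["range_z"] for k in cs]); print(n,"noise",np.median(zs.std(0))); c["range_z"]=np.median(zs,0)
    X=cloud(c);z=X[...,2]
    D0=X[...,:2]-[.578,.15]; r0=np.hypot(D0[...,0],D0[...,1])
    t=(abs(X[...,0]-.575)<.1)&(abs(X[...,1]-.18)<.13)&(z>.054)&(z<.066)&(np.abs(c["img"].astype(int)[...,0]-c["img"][...,2])>20)
    rc=cv2.minAreaRect(X[t][:,:2].astype(np.float32)); (cx,cy)=rc[0]; R=np.array([cx,cy])-.0315*ey
    D=X[...,:2]-R; r=np.hypot(D[...,0],D[...,1]); a=(1.7-np.arctan2(D@ey,D@ex))%(2*np.pi)
    grey=np.abs(c["img"].astype(int)[...,0]-c["img"][...,2])<30
    bar=grey&(r>.037)&(r<.057)&(abs(a-3.4)<.5)&(z<.075); rib=(r>.0215)&(r<.0285)&(z>.0945)&(abs(a-3.3)<.5)
    print(n,"R",R.round(4),rc[1],rc[2],"bar",a[bar].mean().round(3),bar.sum(),"rib",a[rib].mean().round(3),a[rib].std().round(3),rib.sum())
    q=(r<.06)&(abs(a-3.4)<.6); h=[(lo,z[(r>.0215)&(r<.0285)&(abs(a-lo)<.05)].mean().round(4)) for lo in np.arange(2.9,3.9,.1).round(2)]; print(h)
    u,v=proj(c,np.r_[R,.09]).astype(int); out.append(cv2.resize(c["img"][v-20:v+20,u-20:u+20],(400,400),interpolation=cv2.INTER_CUBIC))
cv2.imwrite("pics/ptrs.png",np.hstack(out)[:,:,::-1])
E
python3 ptr.py
```

```text
t: 16.22
eef_pos: [0.5768, -0.028, 0.211]
orientation: [0.905, 0.426, -0.001, -0.0]
wrist_force: [0.3, -0.1, -0.7]
gripper_width: 0.993
grasp_force: 0.0
t: 16.38
eef_pos: [0.5761, -0.0714, 0.2117]
orientation: [0.907, 0.421, -0.002, 0.002]
wrist_force: [-0.2, -0.9, 0.1]
gripper_width: 0.997
grasp_force: 0.0
scene noise 0.002107502
scene R [0.5783 0.1497] (0.12402348220348358, 0.1724390685558319) 6.884425640106201 bar 3.386 22 rib 3.308 0.102 6
[(np.float64(2.9), np.float64(0.0907)), (np.float64(3.0), np.float64(0.0909)), (np.float64(3.1), np.float64(0.0903)), (np.float64(3.2), np.float64(0.0947)), (np.float64(3.3), np.float64(0.0968)), (np.float64(3.4), np.float64(0.0966)), (np.float64(3.5), np.float64(0.0961)), (np.float64(3.6), np.float64(0.0907)), (np.float64(3.7), np.float64(0.0904)), (np.float64(3.8), np.float64(0.0918))]
top noise 0.002681214
top R [0.5781 0.1506] (0.12372778356075287, 0.17312555015087128) 6.928988933563232 bar 3.363 39 rib 3.31 0.1 7
[(np.float64(2.9), np.float64(0.0913)), (np.float64(3.0), np.float64(0.0908)), (np.float64(3.1), np.float64(0.0925)), (np.float64(3.2), np.float64(0.0967)), (np.float64(3.3), np.float64(0.0988)), (np.float64(3.4), np.float64(0.0952)), (np.float64(3.5), np.float64(0.0936)), (np.float64(3.6), np.float64(0.0919)), (np.float64(3.7), np.float64(0.0916)), (np.float64(3.8), np.float64(0.0922))]
```

View pics/ptrs.png

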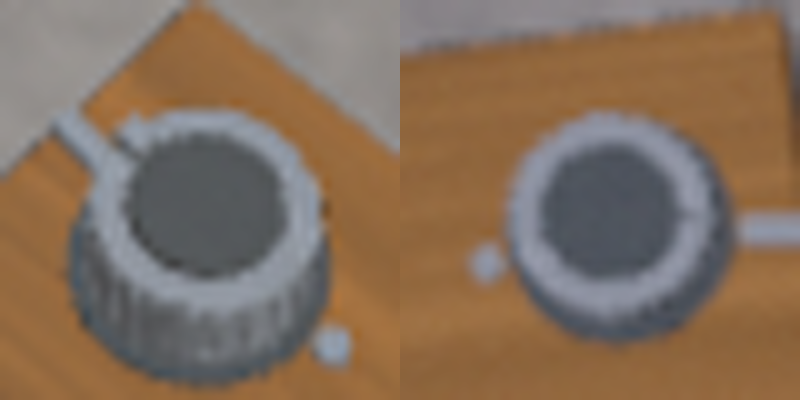

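Both crops show the rib nearly in line with the bar: (135,130) against (80,130) on the left, (695,214) against (770,230) on the right. I'll refine the angle with averaged depth.

```bash
cat > fine.py <<'E'
from h import *
from rig import bot
import sys
N=int(sys.argv[1]); ang=.1205; ex=np.array([np.cos(ang),np.sin(ang)]); ey=np.array([-ex[1],ex[0]])
for n in("scene","top"):
    cs=[bot.capture(n) for _ in range(N)]; c=dict(cs[0]); Z=np.stack([k["range_z"] for k in cs]); Z[Z==0]=np.nan; c["range_z"]=np.nanmean(Z,0)
    c["img"]=np.mean([k["img"] for k in cs],0); pickle.dump(c,open(n+"8.pkl","wb"))
    X=cloud(c);z=X[...,2]; col=np.abs(c["img"][...,0]-c["img"][...,2])
    t=(abs(X[...,0]-.575)<.1)&(abs(X[...,1]-.18)<.13)&(z>.057)&(z<.063)&(col>20)
    rc=cv2.minAreaRect(X[t][:,:2].astype(np.float32)); Rd=np.array(rc[0])-.0315*ey
    D=X[...,:2]-[.578,.15]; r=np.hypot(D[...,0],D[...,1]); m=(r<.019)&(z>.09); Rp=X[m][:,:2].mean(0)  # post top too
    m=(r<.036)&(z>.0885)&(z<.1); Rr=np.array(cv2.minEnclosingCircle(X[m][:,:2].astype(np.float32))[0])
    print(n,"R dock",Rd.round(4),"ring",Rr.round(4),"yaw",rc[2],"top z",np.median(z[t]).round(4))
    for R in(Rd,Rr):
        D=X[...,:2]-R; r=np.hypot(D[...,0],D[...,1]); a=(1.7-np.arctan2(D@ey,D@ex))%(2*np.pi)
        b=(r>.0215)&(r<.0285)&(z>.085); z0=np.median(z[b]); w=np.clip((z-z0)/.0055,0,1)*b*(abs(a-3.35)<.45); w[w<.25]=0
        g=(col<25)&(r>.036)&(r<.054)&(abs(a-3.4)<.4)&(z<.075)
        o=b&(abs(a-3.35)<.4); i=np.argsort(a[o]); 
        print(" rib",((w*a).sum()/w.sum()).round(3),(w>0).sum(),"bar",a[g].mean().round(3))
    print(np.c_[a[o],(z[o]-z0)*1e3][i].round(2).tolist())
E
python3 fine.py 30
```

```text
scene R dock [0.5781 0.1496] ring [0.5779 0.1492] yaw 6.835268497467041 top z 0.0598
 rib 3.315 10 bar 3.381
 rib 3.302 10 bar 3.377
[[2.98, 0.24], [3.04, -0.27], [3.08, 0.05], [3.13, -0.03], [3.14, 2.52], [3.17, 2.76], [3.19, 4.88], [3.21, 5.55], [3.28, 5.06], [3.29, 5.59], [3.36, 5.65], [3.36, 5.42], [3.42, 5.88], [3.43, 5.62], [3.6, -0.13], [3.64, -0.34], [3.69, -0.24], [3.74, -0.19]]
top R dock [0.5781 0.1505] ring [0.5779 0.1502] yaw 7.143064022064209 top z 0.0603
 rib 3.318 9 bar 3.417
 rib 3.314 7 bar 3.411
[[2.98, 0.39], [3.01, -0.38], [3.04, -0.26], [3.08, -0.44], [3.15, 4.39], [3.24, 5.04], [3.26, 5.13], [3.37, 5.34], [3.37, 6.23], [3.45, 1.63], [3.47, 3.64], [3.55, 0.37], [3.57, -0.31], [3.66, 0.25], [3.69, 0.64], [3.72, -0.7], [3.75, -1.87]]
```

```bash
python3 -m crank '[[85,0.9,-0.75,0,0,0,0],[85,0.9,-0.75,0,0,0,0],[85,0.9,-0.75,0,0,0,0],[85,0.9,-0.75,0,0,0,0],[85,0.9,-0.75,0,0,0,0]]'>/dev/null
python3 -m crank '[[85,0.9,-0.75,0,0,0,0],[85,0,0,0.6,0,0,0],[85,0,0,0.8,0,0,0],[85,0,0,0.6,0,0,0],[85,0,0,0,0,0,0]]'
python3 -m crank '[[85,0,0,0,0,0,0],[85,0,0,0,0,0,0]]'
```

```text
t: 21.02
eef_pos: [0.5747, 0.1491, 0.149]
orientation: [0.905, 0.426, -0.003, -0.0]
wrist_force: [-0.8, 0.3, -1.3]
gripper_width: 0.997
grasp_force: 0.0
t: 21.18
eef_pos: [0.5781, 0.149, 0.154]
orientation: [0.905, 0.426, 0.001, 0.0]
wrist_force: [-0.3, 0.6, 0.8]
gripper_width: 0.997
grasp_force: 0.0
```

```bash
python3 -m crank '[[85,0.03,-0.02,0.6,0,0,0],[85,0,0,0.6,0,0,0],[85,0,0,0.6,0,0,0],[85,0,0,0.2,0,0,0],[85,0,0,0,0,0,0]]'
python3 -m crank '[[50,0,0,0,0,0,0],[50,0,0,0,0,0,0],[50,0,0,0,0,0,0],[50,0,0,0,0,0,0]]' 80
python3 -m crank '[[50,0,0,0,0,0,0.5],[50,0,0,0,0,0,0.5],[50,0,0,0,0,0,0],[50,0,0,0,0,0,0]]'; python3 -c "
from rig import bot;s=bot.get_state();print(s['wrist_torque'],s['orientation'])"
```

```text
t: 21.6
eef_pos: [0.5772, 0.1501, 0.0926]
orientation: [0.905, 0.426, -0.001, -0.0]
wrist_force: [-0.2, 0.3, -0.2]
gripper_width: 0.996
grasp_force: 0.0
t: 21.93
eef_pos: [0.5783, 0.1508, 0.0952]
orientation: [0.905, 0.426, 0.001, -0.001]
wrist_force: [-3.1, -0.2, 7.9]
gripper_width: 0.649
grasp_force: 83.4
t: 22.27
eef_pos: [0.5783, 0.1507, 0.0952]
orientation: [0.923, 0.386, 0.001, -0.001]
wrist_force: [-2.1, 0.4, 7.5]
gripper_width: 0.647
grasp_force: 83.7
[-0.07214087  0.56692803 -0.21198778] [ 9.22540791e-01  3.85897258e-01  1.20002237e-03 -5.94930704e-04]
```

```bash
python3 -m crank '[[85,0,0,0,0,0,0],[85,0,0,0,0,0,0],[85,0,0,0,0,0,0],[85,0,0,0,0,0,0],[85,0,0,-0.5,0,0,0]]'>/dev/null
python3 -m crank '[[85,0,0,-1,0,0,0],[85,0,0,-1,0,0,0],[85,0,0,-1,0,0,0],[85,0,0,-0.5,0,0,0],[85,-0.87,0.87,0,0,0,0]]' >/dev/null
python3 -m crank '[[85,-0.87,0.87,0,0,0,0],[85,-0.87,0.87,0,0,0,0],[85,-0.87,0.87,0,0,0,0],[85,-0.87,0.87,0,0,0,0],[85,-0.87,0.87,0,0,0,0]]'
python3 -m crank '[[85,0,0,0,0,0,0],[85,0,0,0,0,0,0]]' >/dev/null
python3 fine.py 30
python3 - <<'E'
from h import *
c=pickle.load(open("scene8.pkl","rb")); X=cloud(c); x,y,z=X[...,0],X[...,1],X[...,2]; k=c["img"]
w=(z>.1)&(z<.135)&(abs(x-.567)<.07)&(abs(y-.24)<.03); print(rect(X[w])[1:],np.percentile(z[w],[50,90]))
a=k[150:330,150:390].astype(np.uint8); cv2.imwrite("pics/final.png",cv2.resize(a,None,fx=3,fy=3,interpolation=cv2.INTER_CUBIC)[:,:,::-1])
E
```

```text
t: 23.52
eef_pos: [0.5789, -0.0729, 0.2131]
orientation: [0.922, 0.386, 0.0, -0.0]
wrist_force: [0.4, -0.7, -0.2]
gripper_width: 0.997
grasp_force: 0.0
scene R dock [0.5782 0.1495] ring [0.578  0.1493] yaw 6.919903755187988 top z 0.0598
 rib 3.385 9 bar 3.378
 rib 3.38 9 bar 3.375
[[2.98, 0.32], [3.05, -0.37], [3.09, -0.02], [3.14, 0.29], [3.18, -0.07], [3.2, 0.23], [3.23, -0.05], [3.25, 2.45], [3.27, 2.45], [3.28, 5.81], [3.3, 5.55], [3.36, 5.82], [3.36, 5.54], [3.45, 5.0], [3.51, 5.28], [3.52, 5.71], [3.69, 0.2], [3.73, 0.52]]
top R dock [0.5781 0.1506] ring [0.5786 0.1499] yaw 7.062319278717041 top z 0.0604
 rib 3.368 9 bar 3.414
 rib 3.394 6 bar 3.425
[[2.98, -0.84], [3.04, 0.49], [3.1, -0.07], [3.14, 0.27], [3.27, 5.77], [3.29, 5.82], [3.39, 5.5], [3.4, 6.01], [3.5, 5.53], [3.52, 5.88], [3.57, -1.21], [3.59, -0.85], [3.68, -0.78], [3.72, 0.11]]
(array([0.5681, 0.2384]), array([0.103 , 0.0254]), 9.05) [0.1184193  0.11903398]
```

View pics/final.png

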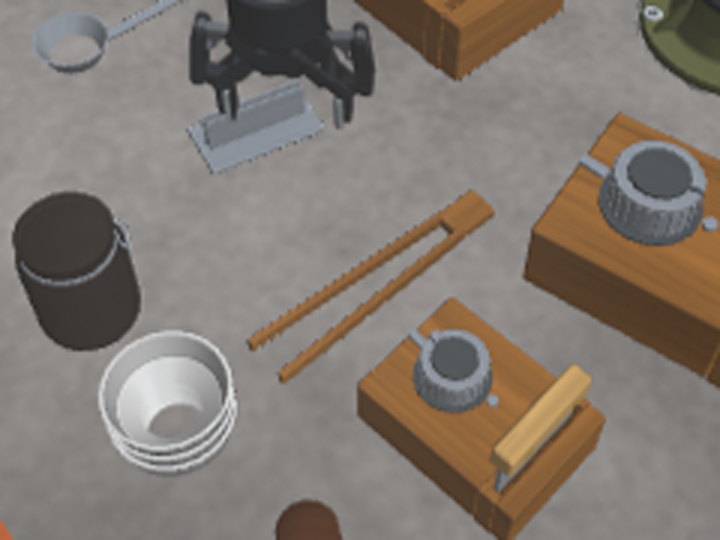

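The rib, at (430,342), lines up with the bar: about 3.39 measured against 3.40. The scraper is home with its handle top at 119 mm, and the arm is clear of everything.

```bash
python3 -c "
from rig import bot; print(bot.finish_job())"
```

```text
the job is handed in; nothing more can be done
None
```

I handed the job in: the scraper is home in the smallest dock (handle top at 119 mm), the lock ring is turned to about 3.39 rad against the 3.40 rad mark, and the arm is clear; no verdict came back.

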